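Set the cutter's back stop to the blue setting block

TASK

Set the back stop of the bench lever cutter to the blue setting block: with the crank, wind the stop back past the block's thickness, with at least 5 mm of room to spare, stand the blue block foot down in the middle of the bed, square to the closed knife and close to it, and let go of it. Then wind the stop forward (clockwise) on to the block until it holds the block against the knife with a light nip of about 12 N, never a hard squeeze, and leave it so, with all the play in the screw taken up forwards. Move the stop only by its crank, and leave the yellow block and the cups where they are.

Things in the scene. Friction and masses are not known exactly. Their poses are not given: they have to be found in the camera images.
- cutter: bench lever cutter, fixed to the bench: grey base 190 (x) by 330 (y) mm, closed knife near its +y end, crank at its -y end. Origin: centre of its underside, on the bench. y runs along the screw, from crank to knife; z up. The top of its white cutting bed is 45 mm above the origin; the bed is 110 mm wide (x -55 to 55), y from 30 to 165 mm.
- knife_line (a point): nominal middle of the knife's flat face (it looks at the stop, -y): y = 105 mm of the cutter, 26 mm above the bed. The knife as clamped after sharpening stands up to 2 mm either side of this along y; that is not measured. It is a steel plate 150 mm long (x), spine 55 mm above the bed; its black lever reaches 226 mm out towards -x, up to 80 mm above the bed.
- stop_face (a point): centre of the aluminium face of the back stop, which looks at the knife (+y); 26 mm above the bed. The face is 106 mm wide and its top is 53 mm above the bed. It slides along y of the cutter only; it starts 18 to 37 mm from the nominal knife line and can be wound back to 60 mm from it.
- stop: the back stop with its green slide, 95 mm long, behind the face. It slides stiffly (about 5 N). Origin on its face, at the height of the screw axis (75 mm above the bench). Axes as the cutter's.
- nut_mid (a point): centre of the brass nut, 42 x 24 x 30 mm, in the open pocket of the stop's slide. The screw drives the nut, which has 3 mm of play along y in the pocket; the stop follows only when that is crossed. Nut forward, driving the stop at the knife: 68.5 mm behind stop_face; nut back, drawing the stop away: 71.5 mm.
- crank_axis (a point): point on the axis of crank and screw (along y of the cutter, 75 mm above the bench), level with the middle of the handle: at y = -228 mm of the cutter. Axes as the cutter's. The crank takes 3 to 4 N at the handle to turn, of which the sliding stop is about 0.5 N, and stays where it is left; each 10 N of nip on the block adds about 1 N at the handle.
- crank: the crank; origin on the screw axis at y = 0 of the cutter, y along it; the handle stands off towards its own z. Clockwise seen from the handle end (right-hand turn about y: handle from top to +x of the cutter, then down) drives the nut to the knife by 20 mm a turn; anticlockwise draws it back. Once the stop is hard on the block, the nip grows about 8 N per 0.1 rad.
- handle_mid (a point): middle of the crank's black handle, a freely revolving grip 20 mm thick and 62 mm long, parallel to the crank axis and 32 mm from it. 31 mm from this point towards +y stand the crank arm and, behind it, the bearing block (95 mm above the bench). It can be pinched from above across x of the cutter and led round the full circle without turning the gripper.
- block_blue_mid (a point): blue plastic setting block, an inverted T in outline: foot 80 mm (x) and 15 mm high, above it a 45 mm wide (x) upright; 55 mm high in all, 40 mm thick (y) throughout. Point: its centre, 27.5 mm above its underside. x along the foot, y through the thickness, z up. To stand with its thickness between stop and knife. 0.10 to 0.16 kg.
- block_yellow_mid (a point): yellow setting block, same outline as the blue one but 28 mm thick (y); its centre, half-way up. Not needed; leave alone.
- cup_a: red cup, 78 mm wide, 82 mm high, upright; origin under its centre. Leave alone.
- cup_b: red cup, as the other. Leave alone.
Mind the look-alikes: they are no part of the job. Of the things like the part that bears block_blue_mid, leave any that is orange or red; of the rest the larger one is meant.

How it is judged (in metres and radians):
On the way, in this order (a step that is already met when the one before it is completed fails the run):
1. the stop is wound back: at least 43 mm from its face to the nominal knife line (y of stop_face in the frame of cutter below 0.062 m), for 0.2 s.
2. the blue block stands on the bed at the knife, let go, with the stop still clear of it (at least 42 mm from the nominal knife line) (z of block_blue_mid in the frame of cutter between 0.0685 and 0.0765 m and x of block_blue_mid in the frame of cutter between -0.03 and 0.03 m and y of block_blue_mid in the frame of cutter between 0.063 and 0.0895 m and angle between block_blue_mid's own z axis and vertical below 0.1 rad and y of stop_face in the frame of cutter below 0.063 m and contact force between the fingers and block_blue below 0.1 N), for 0.2 s.
At the end, for the whole second after the job is handed in: The blue block stands foot down on the bed within 30 mm of its middle, square to the knife (within 0.05 rad) and against it, and the stop nips it with 5 to 20 N, the nut bearing forward in its pocket (play taken up to within 0.7 mm); everything is let go (z of block_blue_mid in the frame of cutter between 0.0685 and 0.0765 m and x of block_blue_mid in the frame of cutter between -0.03 and 0.03 m and y of block_blue_mid in the frame of cutter between 0.0805 and 0.0895 m and angle between block_blue_mid's own z axis and vertical below 0.1 rad and angle between the y axis of block_blue_mid and the y axis of cutter, either way round below 0.05 rad and contact force between stop and block_blue between 5 and 20 N and y of nut_mid in the frame of stop above -0.0692 m); the robot touches nothing.
It fails at once if the stop squeezes the block with more than 35 N (contact force between stop and block_blue above 35 N).
It fails at once if the gripper or arm pushes the stop itself with more than 5 N (contact force between any of the fingers, the arm and stop above 5 N).
It fails at once if the yellow block or a cup is moved more than 30 mm or tipped (distance of any of block_yellow_mid, cup_a, cup_b from where it was at the start of the episode above 0.03 m or angle between any of block_yellow_mid, cup_a, cup_b's own z axis and vertical above 0.5 rad).
It also fails if it takes over 72 s, if anything falls off the work surface, if the arm or the gripper's body presses on something with over 40 N, if the wrist force passes 120 N, or if a joint passes its speed limit or range.

ROBOT

A 6-joint arm with a two-finger parallel gripper is mounted at the origin on the work surface. World frame = base frame: x ahead of the robot, y to its left, z up, the work surface at z = 0. Lengths are in mm, angles in degrees, forces in N, time in s.
With the tool pointing down it reaches from about 350 to 850 mm from the base axis. Payload 8.1 kg.
Tool frame: the origin (TCP) lies at the very end of the fingers, on their centre line; the grasp point (between the pads) lies 19 mm behind it; z points along the fingers, y is the line along which they close (so a half turn about z gives the same grasp; the last joint's range is limited). The gripper opens to 85 mm and grips with 20 to 120 N. Pads are 22 mm wide; open, the fingers measure 114 mm over their backs; the gripper's body (76 mm by 85 mm) begins 54 mm behind the grasp point. The pads swing forward as they close: fully open they stand 13 mm farther back than shut.
Start: joints at [69.248, 7.471, 85.268, -0, 87.261, -4.893], TCP at [163.945, 577.172, 231.292] pointing down, gripper open.
Joint ranges: [-169.43, 169.43], [-51.17, 129.36], [1.28, 143.12], [-76.62, 256.62], [0, 156.53], [-152.29, 152.29]. Speed limits (degrees/s): [136.94, 136.94, 159.86, 180, 180, 180].

INTERFACE

Orientations are given as [roll, pitch, yaw] about the fixed x, y, z axes, in that order (R = Rz(yaw) Ry(pitch) Rx(roll)).
In Python, from bench import * gives the robot as it stands.
- The arm moves only by the tool play_rows, never from a script. Its argument "increments" is a list of rows, each a list of 3 entries, a list of its own where there are three numbers: the gripper's target within -1 to 1 (fully open at 1, half-way at 0, shut at -1), then the shift along the tool's x, y, z in mm, then the turn about the tool's z in rad. A call has 1 to 12 rows; each row shifts and turns the commanded pose from where the row before left it, along the tool's axes as they then stand; what a row does not reach is not made up. A row lasts 1/12 s, in which the tool goes at most 41.7 mm and 7.16 degrees, less where a joint would pass 70% of its speed; a pose out of reach is approached as far as the arm can. A call is refused whole if a number of a shift passes 41.7 or a number of a turn 0.125, either way. A call with a gripper value outside its range is refused whole. The fingers move at their own pace and stop on an object; "force" is the grip in N (left out, the last holds). Time passes only in rows, so rows that do not move let the fingers close. It gives the time, the measured TCP pose, the force, the opening and the grip force at its end, in the units of the state.
- sense(): the state, without advancing time (a new reading comes with each control period).
- snapshot(name): name is "scene" or "top"; returns a dict with "color" (480x640x3 uint8, red, green, blue), "intrinsics" (3x3 intrinsics, pixels), "k1" (the pictures are not rectified: a ray, as slopes to the right and down, at radius r is drawn at 1 + k1 r^2 times it, then the intrinsics apply), "world_from_camera" (4x4, takes a point from camera to world coordinates). Camera axes: x right, y down, z forward; pixel columns grow to the right and rows downward; lengths in mm; the calibration is good to about 2 mm. A picture is of the moment at which its call begins. There is no depth.
- hand_in(): hands the job in; it is judged then, once.
Trained networks look in a picture, given as the dict that the camera call returned (one of the last four; its "shot" number tells which), for a name from the list of things; names that differ only in an ending like _2 or _b are one class to them, and where a whole thing is asked for, a point or a joint stands for the part that bears it (a point fixed in the world has none). Each returns a list of dicts, best first, with "p" (0 to 1); they miss things now and then, are a little off and sometimes report something else, mostly with a low value. They report only what shows in the picture. A call takes as long as a camera call. They do not tell look-alikes from the thing itself.
- find_in(query, picture): "xyz" ([x, y, z] in mm, in the coordinates of the camera as it stood for that picture, good to about 4 mm: the middle of the surface that is visible of it).
- regions_of(query, picture): "mask" (480x640 bool, what is visible of it).
- pinpoint(query, picture): "xyz" ([x, y, z] in mm, in the coordinates of the camera as it stood for that picture, good to about 4 mm: a listed point, or the origin of a listed thing).
The state is a dict: "time": time; "joint_pos": joint angles; "qd": joint speeds; "joint_efforts": joint torques, N m; "tool_pos": TCP position; "tcp_rot": TCP orientation; "ft_force": force on the tool from outside, world axes, zero at the start; "wrist_torque": the same for the moment, N m; "finger_gap": finger opening in mm; "grip_force": force on a finger pad.
Only numpy, scipy, OpenCV 4.12 (cv2) and the standard library are available. Lean on these libraries where they do the work, as an engineer would, in place of code of your own. Each camera call takes 0.05 s, during which the arm holds its last target. There are 200 camera calls.

## Working session

There is one attempt and no reset: what is moved stays moved. The work goes in short steps, Python scripts to look and compute and a tool call to move; the robot and the scene stay as the last step left them, time stands still between calls to the robot, and variables do not carry over. Pictures are saved under pics/ and viewed, at most 10 in all, crops included, and the job is handed in when it is done.

Besides the shell and the picture viewer there is one more tool, called after ">>>" by a JSON object that holds its "method" and its "body", one argument or row to a line. play_rows: Moves the arm, as the interface text tells. Its arguments: {"type":"object","properties":{"increments":{"type":"array","items":{"type":"array"}},"force":{"type":"number"}},"required":["increments"]}

```bash
ls; mkdir -p pics
python3 - <<'E'
from bench import *
import cv2,numpy as np
s=sense();print({k:np.round(v,2).tolist() for k,v in s.items()})
for n in ("scene","top"):
    p=snapshot(n);cv2.imwrite(f"pics/{n}0.png",p["color"][:,:,::-1])
    W=np.array(p["world_from_camera"]);print(n,W.round(3).tolist(),np.array(p["intrinsics"]).tolist(),p["k1"])
    for q in ("cutter","knife_line","stop_face","nut_mid","crank_axis","handle_mid","crank","block_blue_mid","block_yellow_mid","cup_a"):
        for d in pinpoint(q,p)[:4]:
            print(n,q,round(d["p"],2),(W@np.r_[d["xyz"],1])[:3].round(0))
E
```

```text
pics
{'time': 0.0, 'joint_pos': [69.25, 7.52, 85.33, -0.0, 87.26, -4.89], 'qd': [-0.08, 0.04, 0.01, -0.07, -0.02, -0.14], 'joint_efforts': [-0.0, -56.94, -50.06, -0.0, 0.01, -0.0], 'tool_pos': [163.73, 576.65, 230.24], 'tcp_rot': [-179.89, -0.01, 164.14], 'ft_force': [0.03, -0.99, 0.51], 'wrist_torque': [0.03, -0.0, -0.03], 'grip_force': 0.0, 'finger_gap': 85.57}
scene [[-0.853, 0.306, -0.423, 884.123], [0.522, 0.514, -0.681, 619.251], [0.009, -0.801, -0.598, 651.726], [0.0, 0.0, 0.0, 1.0]] [[458.6013322363165, 0.0, 320.9734578079085], [0.0, 458.6013322363165, 242.12551251541146], [0.0, 0.0, 1.0]] -0.049638671291495795
scene cutter 0.85 [553.  32.   0.]
scene knife_line 0.45 [552.  32.  77.]
scene knife_line 0.28 [ 652. -424.   -1.]
scene knife_line 0.15 [586. 346.  22.]
scene stop_face 0.76 [544. 102.  66.]
scene crank_axis 0.94 [ 567. -197.   77.]
scene handle_mid 0.74 [ 535. -198.   66.]
scene handle_mid 0.24 [549. 106.  70.]
scene crank 0.87 [548.  30.  78.]
scene block_blue_mid 0.97 [462. 344.  24.]
scene block_blue_mid 0.87 [370. 273.  22.]
scene block_blue_mid 0.81 [281. 351. 
[... 360 characters left out ...]
0892, 244.19817947375367], [0.0, 0.0, 1.0]] 0.026222580665314184
top cutter 0.97 [554.  31.   6.]
top knife_line 0.8 [539. 136.  75.]
top knife_line 0.41 [549. 104.  73.]
top stop_face 0.83 [545. 105.  67.]
top nut_mid 0.74 [552.  33.  70.]
top nut_mid 0.49 [461. 343.  27.]
top crank_axis 0.79 [ 569. -195.   76.]
top crank_axis 0.19 [551.  32.  73.]
top handle_mid 0.74 [ 536. -197.   63.]
top crank 0.63 [554.  34.  79.]
top block_blue_mid 0.86 [277. 354.  28.]
top block_blue_mid 0.73 [458. 344.  27.]
top block_blue_mid 0.58 [700. 360.  20.]
top block_blue_mid 0.56 [371. 276.  21.]
top block_yellow_mid 0.94 [586. 342.  31.]
top cup_a 0.91 [ 649. -424.   -3.]
top cup_a 0.66 [ 435. -362.    1.]
```

View pics/scene0.png

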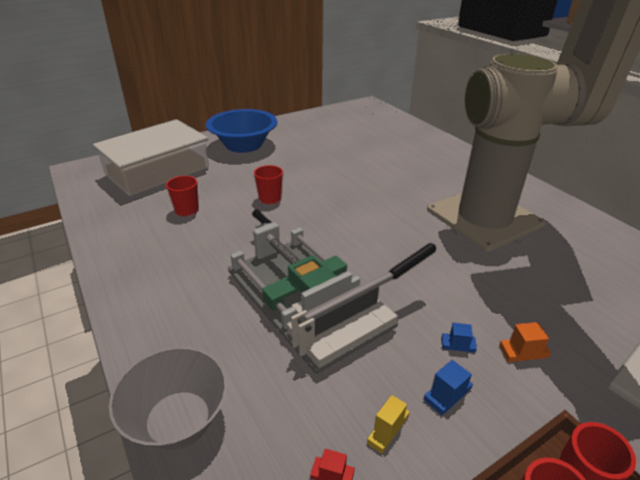

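View pics/top0.png

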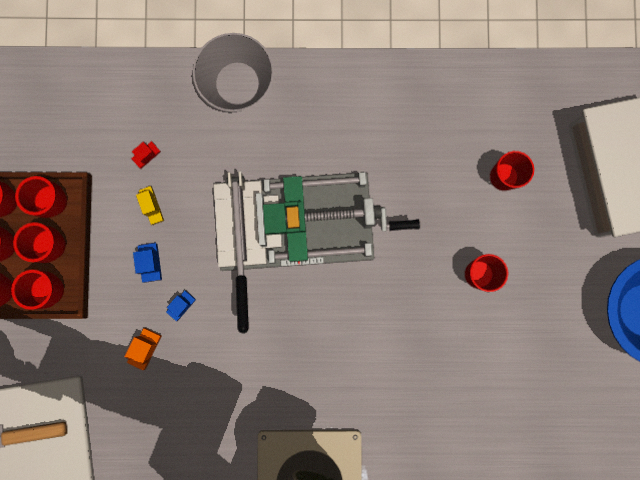

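The scene view shows the larger blue block at about (450,385), the small look-alike at (460,337), yellow at (390,420) and the crank handle at (262,217). In the top view the large blue block is at (147,262), yellow at (150,205), the cutter centre at about (295,217) and the handle at (405,225). The detections agree with the pictures, so next I refine the poses.

```bash
cat > h.py <<'E'
from bench import *
import cv2,numpy as np
from scipy.optimize import minimize
from scipy.spatial.transform import Rotation as Ro
def proj(p,X):
    W=np.array(p["world_from_camera"]);C=(np.asarray(X,float)-W[:3,3])@W[:3,:3]
    s=C[:,:2]/C[:,2:];s=s*(1+p["k1"]*(s**2).sum(1,keepdims=True));K=np.array(p["intrinsics"])
    return s*K[0,0]+K[:2,2]
def box(c,sz):  # corners, centre and full sizes
    return np.array([[a,b,d] for a in(-.5,.5) for b in(-.5,.5) for d in(-.5,.5)])*sz+c
def place(P,x,y,yaw,z=0): return P@Ro.from_euler('z',yaw,degrees=True).as_matrix().T+[x,y,z]
def render(p,parts,S=8):
    m=np.zeros((480*S//4,640*S//4),np.uint8)
    for P in parts:
        q=(proj(p,P)+.5)*S/4-.5
        cv2.fillConvexPoly(m,cv2.convexHull(np.round(q*16).astype(np.int32)),1,shift=4)
    return m
T=lambda t:[box([0,0,7.5],[80,t,15]),box([0,0,27.5],[45,t,55])]
def fit(pics,masks,parts,x0):
    big=[cv2.resize(m.astype(np.uint8),None,fx=2,fy=2,interpolation=cv2.INTER_NEAREST) for m in masks]
    def cost(v):
        c=0
        for p,m in zip(pics,big):
            r=render(p,[place(P,v[0],v[1],v[2]) for P in parts]);c+=1-(r&m).sum()/max(1,(r|m).sum())
        return c
    best=min((minimize(cost,[x0[0],x0[1],a],method='Nelder-Mead',options=dict(initial_simplex=[[x0[0]+i,x0[1]+j,a+k] for i,j,k in((0,0,0),(8,0,3),(0,8,-3),(4,4,8))])) for a in x0[2]),key=lambda r:r.fun)
    return best.x.round(1),round(best.fun,3)
def colmask(p,lo,hi,c,r=45,smin=110,vmin=40):
    h=cv2.cvtColor(p["color"],cv2.COLOR_RGB2HSV);m=cv2.inRange(h,(lo,smin,vmin),(hi,255,255))
    k=np.zeros_like(m);cv2.circle(k,tuple(int(v) for v in c),r,1,-1);m=(m>0)&(k>0)
    n,l,st,_=cv2.connectedComponentsWithStats(m.astype(np.uint8));return l==1+np.argmax(st[1:,4])
E
python3 - <<'E'
from h import *
P=[snapshot("scene"),snapshot("top")]
M=[colmask(P[0],100,130,(450,385),38),colmask(P[1],100,130,(147,262),26)]
print([m.sum() for m in M]);a=list(range(-80,100,20))
for s in([0,1],[0],[1]): print("blue",s,fit([P[i] for i in s],[M[i] for i in s],T(40),(460,344,a)))
M=[colmask(P[0],20,35,(390,422),40),colmask(P[1],20,35,(150,205),30)]
print("yel",fit(P,M,T(28),(588,340,a)))
for p,n in zip(P,"st"):
    W=np.array(p["world_from_camera"])
    for q in("crank_axis","handle_mid","cutter","stop_face"):
        d=pinpoint(q,p); print(n,q,[(round(e["p"],2),(W@np.r_[e["xyz"],1])[:3].round(1).tolist()) for e in d[:1]])
a=cv2.resize(P[0]["color"][190:370,220:440],None,fx=3.6,fy=3.3,interpolation=cv2.INTER_CUBIC)[:590,:795]
b=cv2.resize(P[1]["color"][160:340,205:430],None,fx=3.5,fy=3.3,interpolation=cv2.INTER_CUBIC)
cv2.imwrite("pics/cs.png",a[:,:,::-1]);cv2.imwrite("pics/ct.png",b[:,:,::-1]);print(sense()["time"])
E
```

```text
[np.int64(1488), np.int64(856)]
blue [0, 1] (array([462.8, 344.7,  10.4]), np.float64(0.177))
blue [0] (array([462.3, 344.2,  10.5]), np.float64(0.091))
blue [1] (array([462.4, 345. ,   8.9]), np.float64(0.073))
yel (array([ 587. ,  343.9, -158.4]), np.float64(0.164))
s crank_axis [(0.82, [566.4, -195.4, 75.5])]
s handle_mid [(0.44, [529.9, -194.8, 65.9])]
s cutter [(0.94, [554.3, 31.6, 2.1])]
s stop_face [(0.88, [546.9, 102.4, 66.5])]
t crank_axis [(0.65, [568.3, -199.0, 77.9])]
t handle_mid [(0.6, [536.9, -194.6, 65.4])]
t cutter [(0.88, [552.4, 31.2, 3.2])]
t stop_face [(0.85, [545.0, 106.2, 68.1])]
1.6
```

View pics/ct.png

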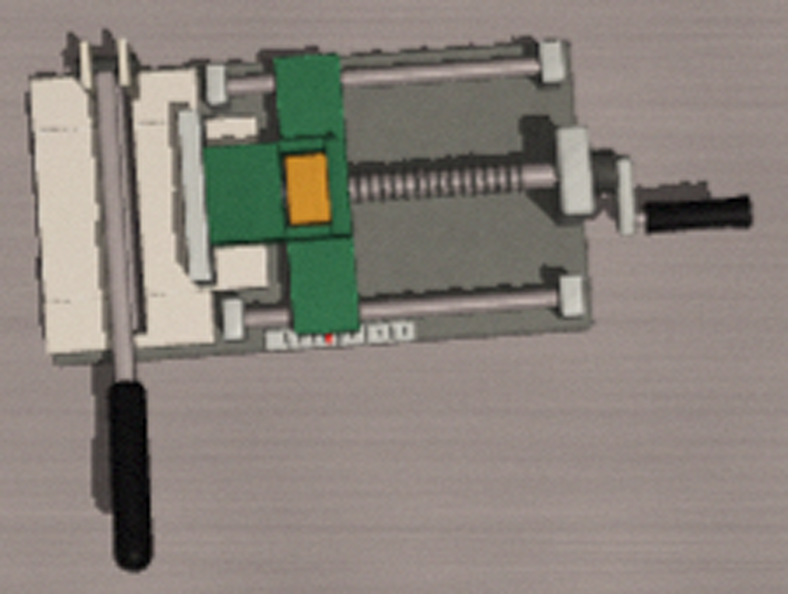

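View pics/cs.png

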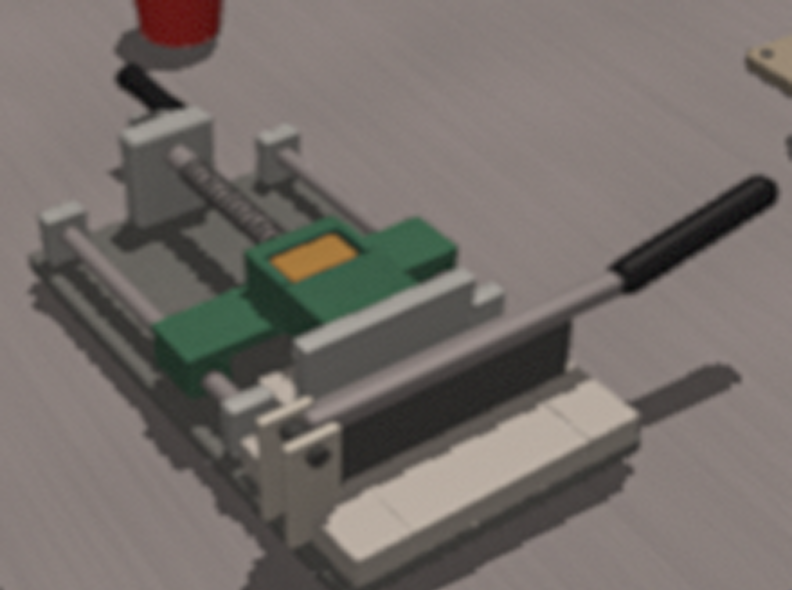

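The crops show the handle on the cutter's −x side, slightly below the axis, and a free path to it. The cutter is turned by about 4°. I'll measure that angle and then move.

```bash
cat >> h.py <<'E'
def ray(p,uv,z):
    K=np.array(p["intrinsics"]);d=(np.asarray(uv,float)-K[:2,2])/K[0,0];s=d.copy()
    for _ in range(5): s=d/(1+p["k1"]*(s**2).sum(-1,keepdims=True))
    W=np.array(p["world_from_camera"]);D=np.c_[s,np.ones(len(s))]@W[:3,:3].T
    return W[:3,3]+D*((z-W[2,3])/D[:,2:])
E
python3 - <<'E'
from h import *
p=snapshot("top");g=cv2.cvtColor(p["color"],cv2.COLOR_RGB2GRAY)
L=cv2.createLineSegmentDetector().detect(g)[0].reshape(-1,4)
for l in L:
    if min(l[0],l[2])>205 and max(l[0],l[2])<430 and min(l[1],l[3])>165 and max(l[1],l[3])<345:
        n=np.hypot(*(l[:2]-l[2:]))
        if n>28:
            A=ray(p,l.reshape(2,2),40);d=A[1]-A[0];a=np.degrees(np.arctan2(d[1],d[0]))
            print(l.round(1),round(n),"yaw",round((a+45)%90-45,2),A[:,:2].round(0).tolist())
# handle mask
for c in("scene","top"):
    p=snapshot(c)
    for q in("handle_mid","crank"):
        r=regions_of(q,p)
        if r:
            ys,xs=np.nonzero(r[0]["mask"]);print(c,q,round(r[0]["p"],2),len(xs),xs.min(),xs.max(),ys.min(),ys.max())
# dark handle pixels in top
p=snapshot("top");h=p["color"].max(2);m=np.zeros_like(h);m[210:240,385:425]=(h[210:240,385:425]<50)
ys,xs=np.nonzero(m);r=cv2.minAreaRect(np.c_[xs,ys].astype(np.float32));print(r,cv2.boxPoints(r).tolist())
for z in(65,70):print(z,ray(p,[r[0]],z).round(1))
E
```

```text
[242.3 190.6 246.8 259.5] 69 yaw 4.18 [[612.0, 143.0], [466.0, 132.0]]
[264.  241.9 260.3 180.6] 61 yaw 3.72 [[503.0, 96.0], [634.0, 105.0]]
[213.6 185.6 218.4 265.5] 80 yaw 4.1 [[623.0, 204.0], [453.0, 192.0]]
[246.2 276.9 248.2 328.2] 51 yaw 2.78 [[429.0, 133.0], [322.0, 128.0]]
[237.1 328.2 235.7 295.6] 33 yaw 3.19 [[322.0, 151.0], [390.0, 155.0]]
[363.5 197.  365.9 225.6] 29 yaw 4.34 [[599.0, -115.0], [537.0, -120.0]]
[418.1 228.3 389.3 230.1] 29 yaw 3.54 [[531.0, -230.0], [528.0, -169.0]]
[232.4 224.4 229.2 186.7] 38 yaw 5.3 [[540.0, 163.0], [621.0, 171.0]]
[234.3 263.2 231.6 225.7] 38 yaw 4.66 [[458.0, 158.0], [537.0, 165.0]]
[254.5 238.2 252.4 191.8] 46 yaw 3.03 [[511.0, 116.0], [610.0, 121.0]]
[255.8 194.4 258.9 241.9] 48 yaw 4.12 [[604.0, 114.0], [503.0, 107.0]]
[363.2 247.9 306.9 252.1] 56 yaw 4.23 [[490.0, -113.0], [481.0, 5.0]]
[358.1 177.7 303.2 181.7] 55 yaw 4.19 [[640.0, -104.0], [632.0, 13.0]]
[304.3 184.9 358.2 181.1] 54 yaw 4.07 [[625.0, 11.0], [633.0, -104.0]]
[232.8 184.4 238.1 273.1] 89 yaw 3.96 [[626.0, 163.0], [437.0, 150.0]]
[243.2 271.8 238.2 184.2] 88 yaw 3.
[... 338 characters left out ...]
46.3] 29 yaw 4.57 [[489.0, 5.0], [493.0, -55.0]]
[371.8 260.  323.1 263.6] 49 yaw 4.17 [[464.0, -131.0], [457.0, -29.0]]
[290.6 266.4 245.6 269.1] 45 yaw 3.39 [[451.0, 40.0], [445.0, 134.0]]
[351.9 218.2 314.3 221. ] 38 yaw 4.23 [[553.0, -90.0], [547.0, -10.0]]
scene handle_mid 0.59 157 252 271 209 223
scene crank 0.87 554 252 298 209 264
top handle_mid 0.66 248 390 419 220 229
((403.99432373046875, 224.38121032714844), (8.561727523803711, 29.82335090637207), 87.27368927001953) [[388.8959045410156, 220.81446838378906], [418.6855163574219, 219.3959197998047], [419.0927429199219, 227.9479522705078], [389.3031311035156, 229.3665008544922]]
65 [[ 536.8 -196.8   65. ]]
70 [[ 536.3 -196.1   70. ]]
```

>>> {"method": "play_rows", "body": {
  "increments": [
    [1,[0,0,0],0.1224],
    [1,[0,0,0],0.1224],
    [1,[0,0,0],0.1224],
    [1,[0,0,0],0.1224],
    [1,[0,0,0],0.1224],
    [1,[0,0,0],0.1224],
    [1,[0,0,0],0.1224],
    [1,[0,0,0],0.1224],
    [1,[0,0,0],0.1224],
    [1,[0,0,0],0.1224],
    [1,[0,0,0],0]
  ]
}}

```text
time: 2.92
tool_pos: [163.9, 577.2, 231.3]
tcp_rot: [180.0, -0.0, 93.7]
ft_force: [0.1, 0.7, 0.5]
finger_gap: 85.3
grip_force: 0.0
```

>>> {"method": "play_rows", "body": {
  "increments": [
    [1,[-35,13.8,0],0],
    [1,[-35,13.8,0],0],
    [1,[-35,13.8,0],0],
    [1,[-35,13.8,0],0],
    [1,[-35,13.8,0],0],
    [1,[-35,13.8,0],0],
    [1,[-35,13.8,0],0],
    [1,[-35,13.8,0],0],
    [1,[-35,13.8,0],0],
    [1,[-35,13.8,0],0],
    [1,[-35,13.8,0],0],
    [1,[-35,13.8,0],0]
  ]
}}

```text
time: 3.92
tool_pos: [358.9, 168.1, 231.6]
tcp_rot: [179.9, -0.0, 94.3]
ft_force: [1.3, -0.5, 0.1]
finger_gap: 85.3
grip_force: 0.0
```

>>> {"method": "play_rows", "body": {
  "increments": [
    [1,[-35,13.8,0],0],
    [1,[-35,13.8,0],0],
    [1,[-35,13.8,0],0],
    [1,[-35,13.8,0],0],
    [1,[-35,13.8,0],0],
    [1,[-35,13.8,0],0],
    [1,[-35,13.8,0],0],
    [1,[-35,13.8,0],0],
    [1,[-35,13.8,0],0],
    [1,[-35,13.8,0],0],
    [1,[-35,13.8,0],0],
    [1,[0,0,0],0]
  ]
}}

```text
time: 4.92
tool_pos: [537.8, -209.2, 229.6]
tcp_rot: [-179.9, 0.1, 94.1]
ft_force: [0.2, -0.4, -0.1]
finger_gap: 85.5
grip_force: 0.0
```

>>> {"method": "play_rows", "body": {
  "increments": [
    [1,[4.5,0,37],0],
    [1,[0,0,37],0],
    [1,[0,0,37],0],
    [1,[0,0,37],0],
    [1,[0,0,36],0],
    [1,[0,0,0],0],
    [1,[0,0,0],0]
  ],
  "force": 25
}}

```text
time: 5.5
tool_pos: [534.5, -198.0, 45.5]
tcp_rot: [-179.7, -0.2, 94.2]
ft_force: [-0.3, 0.2, 1.8]
finger_gap: 85.6
grip_force: 0.0
```

>>> {"method": "play_rows", "body": {
  "increments": [
    [-1,[0,0,0],0],
    [-1,[0,0,0],0],
    [-1,[0,0,0],0],
    [-1,[0,0,0],0],
    [-1,[0,0,0],0],
    [-1,[0,0,0],0],
    [-1,[0,0,0],0],
    [-1,[0,0,0],0]
  ]
}}

```text
time: 6.17
tool_pos: [537.9, -199.6, 48.5]
tcp_rot: [179.8, 0.1, 94.0]
ft_force: [3.9, 0.1, 4.5]
finger_gap: 18.6
grip_force: 25.7
```

Run:
```python
from h import *
p=snapshot("scene");s=sense();print({k:np.round(s[k],1).tolist() for k in("time","tool_pos","ft_force","finger_gap","grip_force")})
a=cv2.resize(p["color"][160:280,200:360],None,fx=4,fy=4,interpolation=cv2.INTER_CUBIC);cv2.imwrite("pics/g1.png",a[:,:,::-1])
```

```text
{'time': 6.2, 'tool_pos': [537.9, -199.5, 48.5], 'ft_force': [5.3, -0.1, 5.0], 'finger_gap': 18.7, 'grip_force': 25.7}
```

View pics/g1.png

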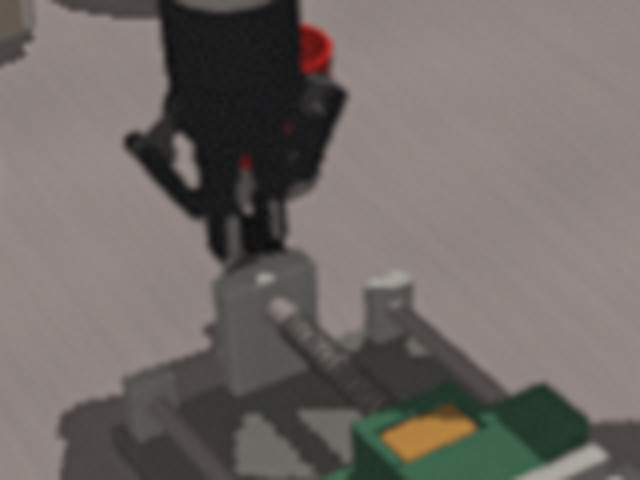

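The handle is held between the pads, just outside the bearing block. Next I work out the circle increments.

```bash
cat >> h.py <<'E'
def circ(a0,a1,n):
    a=np.radians(np.linspace(a0,a1,n+1));P=np.c_[32*np.sin(a),-32*np.cos(a)]
    return np.diff(P,axis=0).round(1).tolist()
E
python3 -c "
from h import *
print(circ(-108,-468,24))"
```

```text
[[3.6, 7.5], [5.4, 6.4], [6.9, 4.7], [7.9, 2.8], [8.3, 0.7], [8.2, -1.5], [7.5, -3.6], [6.4, -5.4], [4.7, -6.9], [2.8, -7.9], [0.7, -8.3], [-1.5, -8.2], [-3.6, -7.5], [-5.4, -6.4], [-6.9, -4.7], [-7.9, -2.8], [-8.3, -0.7], [-8.2, 1.5], [-7.5, 3.6], [-6.4, 5.4], [-4.7, 6.9], [-2.8, 7.9], [-0.7, 8.3], [1.5, 8.2]]
```

>>> {"method": "play_rows", "body": {
  "increments": [
    [-1,[0,4.6,7.5],0],
    [-1,[0,5.4,6.4],0],
    [-1,[0,6.9,4.7],0],
    [-1,[0,7.9,2.8],0],
    [-1,[0,8.3,0.7],0],
    [-1,[0,0,0],0],
    [-1,[0,0,0],0]
  ]
}}

```text
time: 6.8
tool_pos: [571.4, -197.2, 26.7]
tcp_rot: [179.9, 0.1, 94.0]
ft_force: [0.8, 1.1, 11.9]
finger_gap: 18.8
grip_force: 26.5
```

>>> {"method": "play_rows", "body": {
  "increments": [
    [-1,[0,8.0,-3.5],0],
    [-1,[0,7.5,-3.6],0],
    [-1,[0,6.4,-5.4],0],
    [-1,[0,4.7,-6.9],0],
    [-1,[0,2.8,-7.9],0],
    [-1,[0,0.7,-8.3],0],
    [-1,[0,0,0],0],
    [-1,[0,0,0],0]
  ]
}}

```text
time: 7.47
tool_pos: [600.1, -195.0, 60.7]
tcp_rot: [180.0, 0.0, 94.0]
ft_force: [3.2, -2.1, 2.3]
finger_gap: 18.5
grip_force: 25.8
```

>>> {"method": "play_rows", "body": {
  "increments": [
    [-1,[0,-1.5,-8.2],0],
    [-1,[0,-3.6,-7.5],0],
    [-1,[0,-5.4,-6.4],0],
    [-1,[0,-6.9,-4.7],0],
    [-1,[0,-7.9,-2.8],0],
    [-1,[0,-8.3,-0.7],0],
    [-1,[0,0,0],0]
  ]
}}

```text
time: 8.05
tool_pos: [564.7, -197.6, 90.7]
tcp_rot: [-179.9, 0.0, 94.0]
ft_force: [-2.7, -3.4, 3.6]
finger_gap: 18.7
grip_force: 26.2
```

>>> {"method": "play_rows", "body": {
  "increments": [
    [-1,[0,-8.2,1.5],0],
    [-1,[0,-7.5,3.6],0],
    [-1,[0,-6.4,5.4],0],
    [-1,[0,-4.7,6.9],0],
    [-1,[0,-2.8,7.9],0],
    [-1,[0,-0.7,8.3],0],
    [-1,[0,0,0],0],
    [-1,[0,0,0],0]
  ]
}}

```text
time: 8.72
tool_pos: [536.2, -199.6, 56.5]
tcp_rot: [180.0, 0.0, 94.0]
ft_force: [5.9, -5.3, -2.7]
finger_gap: 18.8
grip_force: 25.7
```

Run:
```python
from h import *
for c in("top","scene"):
    p=snapshot(c);W=np.array(p["world_from_camera"])
    for q in("stop_face","nut_mid"):
        print(c,q,[(round(d["p"],2),(W@np.r_[d["xyz"],1])[:3].round(1).tolist()) for d in pinpoint(q,p)[:2]])
    if c=="top":
        a=cv2.resize(p["color"][160:280,205:375],None,fx=4,fy=4,interpolation=cv2.INTER_CUBIC);cv2.imwrite("pics/t2.png",a[:,:,::-1])
s=sense();print({k:np.round(s[k],1).tolist() for k in("time","tool_pos","ft_force","finger_gap","grip_force")})
```

```text
top stop_face [(0.6, [546.1, 87.5, 68.2])]
top nut_mid [(0.53, [544.7, 91.4, 68.5]), (0.51, [554.1, 30.6, 2.9])]
scene stop_face [(0.6, [546.6, 82.9, 66.3])]
scene nut_mid [(0.61, [554.1, 14.5, 71.7]), (0.58, [439.0, -366.9, -2.2])]
{'time': 9.0, 'tool_pos': [536.2, -199.6, 56.7], 'ft_force': [5.1, -5.5, -2.4], 'finger_gap': 18.5, 'grip_force': 25.7}
```

View pics/t2.png

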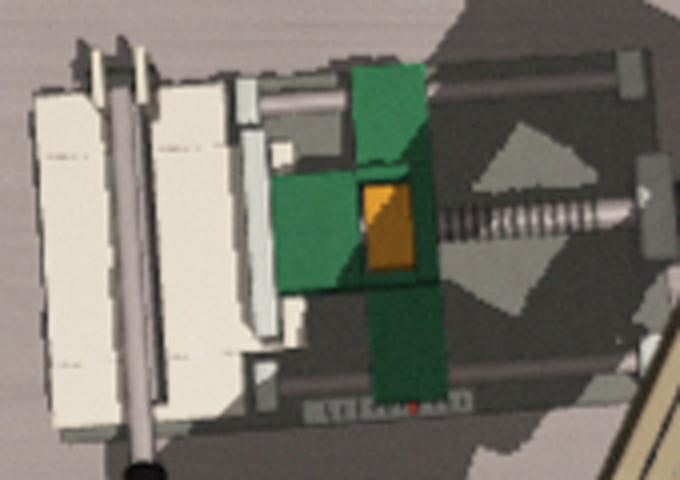

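>>> {"method": "play_rows", "body": {
  "increments": [
    [1,[0,0,0],0],
    [1,[0,0,0],0],
    [1,[0,0,0],0],
    [1,[0,0,0],0],
    [1,[0,0,-20],0],
    [1,[0,0,-35],0],
    [1,[0,0,-40],0],
    [1,[0,0,-40],0],
    [1,[0,0,-40],0],
    [1,[0,0,0],0]
  ]
}}

```text
time: 9.85
tool_pos: [539.5, -200.8, 242.8]
tcp_rot: [179.3, 0.4, 94.0]
ft_force: [1.0, -0.2, 0.8]
finger_gap: 85.2
grip_force: 0.0
```

>>> {"method": "play_rows", "body": {
  "increments": [
    [1,[34.3,-2.2,0],0],
    [1,[34.3,-2.2,0],0],
    [1,[34.3,-2.2,0],0],
    [1,[34.3,-2.2,0],0],
    [1,[34.3,-2.2,0],0],
    [1,[34.3,-2.2,0],0],
    [1,[34.3,-2.2,0],0],
    [1,[34.3,-2.2,0],0],
    [1,[34.3,-2.2,0],0],
    [1,[34.3,-2.2,0],0],
    [1,[34.3,-2.2,0],0],
    [1,[34.3,-2.2,0],0]
  ]
}}

```text
time: 10.85
tool_pos: [479.9, 211.2, 232.1]
tcp_rot: [-180.0, 0.0, 94.0]
ft_force: [0.9, -0.3, 0.4]
finger_gap: 85.3
grip_force: 0.0
```

>>> {"method": "play_rows", "body": {
  "increments": [
    [1,[34.3,-2.2,0],0],
    [1,[34.3,-2.2,0],0],
    [1,[34.3,-2.2,0],0],
    [1,[34.3,-2.2,0],0],
    [1,[0,0,0],-0.105],
    [1,[0,0,0],0],
    [1,[0,0,0],0]
  ]
}}

```text
time: 11.43
tool_pos: [461.9, 345.7, 231.9]
tcp_rot: [-179.9, 0.0, 100.0]
ft_force: [0.1, -0.4, 0.3]
finger_gap: 85.2
grip_force: 0.0
```

Run:
```python
from h import *
s=[]
for i in range(3):
    p=snapshot("scene");s.append(sense())
for k in("tool_pos","tcp_rot","ft_force"):print(k,[np.round(x[k],1).tolist() for x in s])
M=colmask(p,100,130,(450,385),38)
print(fit([p],[M],T(40),(462,344,[0,10,20])))
```

```text
tool_pos [[462.2, 345.2, 232.0], [462.5, 344.9, 232.2], [462.6, 344.8, 232.4]]
tcp_rot [[-180.0, 0.0, 99.9], [-180.0, 0.0, 99.8], [-180.0, 0.0, 99.8]]
ft_force [[0.8, -0.8, 0.6], [0.7, 0.9, 0.1], [-0.3, -0.3, -0.8]]
(array([464. , 344.8,  11.4]), np.float64(0.096))
```

>>> {"method": "play_rows", "body": {
  "increments": [
    [1,[0,0,38],0],
    [1,[0,0,38],0],
    [1,[0,0,38],0],
    [1,[0,0,38],0],
    [1,[0,0,35],0],
    [1,[0,0,24],0],
    [1,[0,0,0],0],
    [1,[0,0,0],0]
  ],
  "force": 35
}}

```text
time: 12.25
tool_pos: [461.5, 344.2, 20.4]
tcp_rot: [-179.8, 0.1, 99.9]
ft_force: [0.1, 0.6, 0.3]
finger_gap: 84.8
grip_force: 0.0
```

>>> {"method": "play_rows", "body": {
  "increments": [
    [-1,[0,0,0],0],
    [-1,[0,0,0],0],
    [-1,[0,0,0],0],
    [-1,[0,0,0],0],
    [-1,[0,0,0],0],
    [-1,[0,0,0],0],
    [-1,[0,0,0],0]
  ]
}}

```text
time: 12.83
tool_pos: [464.1, 346.8, 24.1]
tcp_rot: [179.8, -0.1, 100.0]
ft_force: [-1.5, -1.4, 7.7]
finger_gap: 44.6
grip_force: 36.9
```

>>> {"method": "play_rows", "body": {
  "increments": [
    [-1,[0,0,-20],0],
    [-1,[0,0,-35],0],
    [-1,[0,0,-35],0],
    [-1,[0,0,-35],0],
    [-1,[0,0,-30],0],
    [-1,[0,0,0],0.105],
    [-1,[0,0,0],0]
  ]
}}

```text
time: 13.42
tool_pos: [464.1, 346.9, 180.5]
tcp_rot: [179.7, -0.2, 93.7]
ft_force: [0.5, 0.3, -2.3]
finger_gap: 44.3
grip_force: 36.2
```

Run:
```python
from h import *
P=[snapshot("scene"),snapshot("top")];s=sense()
print({k:np.round(s[k],1).tolist() for k in("time","tool_pos","tcp_rot","ft_force","finger_gap","grip_force")})
cv2.imwrite("pics/b1.png",P[0]["color"][200:480,280:640,::-1])
for p in P:
    W=np.array(p["world_from_camera"]);print([(round(d["p"],2),(W@np.r_[d["xyz"],1])[:3].round(1).tolist()) for d in pinpoint("block_blue_mid",p)])
```

```text
{'time': 13.5, 'tool_pos': [462.0, 345.6, 176.3], 'tcp_rot': [-180.0, 0.0, 94.2], 'ft_force': [-0.5, 0.2, -1.8], 'finger_gap': 44.5, 'grip_force': 36.2}
[(0.79, [699.0, 355.9, 27.1]), (0.64, [279.0, 352.1, 26.9]), (0.62, [466.3, 340.1, 184.5]), (0.57, [372.1, 275.9, 22.7])]
[(0.92, [698.7, 358.1, 21.6]), (0.59, [370.2, 278.1, 22.3]), (0.57, [458.0, 341.2, 182.6])]
```

View pics/b1.png

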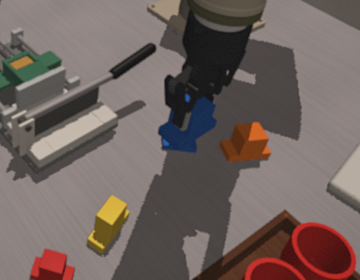

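The block is held upright at 44.5 mm. I carry it to the cutter and hover above the bed.

>>> {"method": "play_rows", "body": {
  "increments": [
    [-1,[-15,4,-10],0],
    [-1,[-28,8,0],0],
    [-1,[-30,9,0],0],
    [-1,[-30,9,0],0],
    [-1,[-30,9,0],0],
    [-1,[-30,9,0],0],
    [-1,[-30,9,0],0],
    [-1,[-27,7,0],0],
    [-1,[-15,3.8,0],0],
    [-1,[0,0,0],0],
    [-1,[0,0,0],0],
    [-1,[0,0,0],0]
  ]
}}

```text
time: 14.62
tool_pos: [545.7, 116.6, 185.4]
tcp_rot: [-179.9, -0.0, 94.1]
ft_force: [-1.6, 0.2, -1.3]
finger_gap: 44.7
grip_force: 36.1
```

Run:
```python
from h import *
P=[snapshot("scene"),snapshot("top")];s=sense()
print({k:np.round(s[k],1).tolist() for k in("time","tool_pos","tcp_rot","ft_force","finger_gap","grip_force")})
cv2.imwrite("pics/b2.png",cv2.resize(P[0]["color"][170:400,230:470,::-1],None,fx=2.5,fy=2.5))
t=s["tool_pos"];z=t[2]-24
for p in P:
    W=np.array(p["world_from_camera"])
    for q in("block_blue_mid","knife_line","stop_face"):print(q,[(round(d["p"],2),(W@np.r_[d["xyz"],1])[:3].round(1).tolist()) for d in pinpoint(q,p) if (W@np.r_[d["xyz"],1])[2]>50])
h=cv2.cvtColor(P[0]["color"],cv2.COLOR_RGB2HSV);m=colmask(P[0],100,130,proj(P[0],[[t[0],t[1],z+27]])[0],60)
parts=[b+[0,0,z] for b in T(40)]
# visible-edge fit: foot only front; cost counts blue outside model + model foot not blue
def cost(v):
    r=render(P[0],[place(b,v[0],v[1],v[2],v[3]) for b in parts]);M=cv2.resize(m.astype(np.uint8),None,fx=2,fy=2,interpolation=0)
    return (M&(1-r)).sum()+0.35*(r&(1-M)).sum()
r=minimize(cost,[t[0],t[1]-2,4,0],method='Nelder-Mead',options=dict(initial_simplex=[[t[0],t[1],4,0],[t[0]+5,t[1],4,0],[t[0],t[1]-6,4,0],[t[0],t[1],8,0],[t[0],t[1],4,4]]))
print(m.sum(),r.x.round(1),r.fun)
```

```text
{'time': 14.7, 'tool_pos': [545.8, 117.2, 185.9], 'tcp_rot': [-179.9, -0.0, 94.1], 'ft_force': [1.0, -0.3, -1.7], 'finger_gap': 44.7, 'grip_force': 36.1}
block_blue_mid [(0.6, [546.2, 115.6, 187.6])]
knife_line [(0.8, [549.9, 138.1, 67.3])]
stop_face [(0.74, [545.6, 112.0, 185.5]), (0.67, [547.2, 83.3, 65.9])]
block_blue_mid []
knife_line [(0.73, [538.9, 137.1, 73.8])]
stop_face [(0.56, [548.1, 88.0, 70.2])]
1226 [5.462e+02 1.130e+02 5.200e+00 1.000e-01] 633.0999999999999
```

View pics/b2.png

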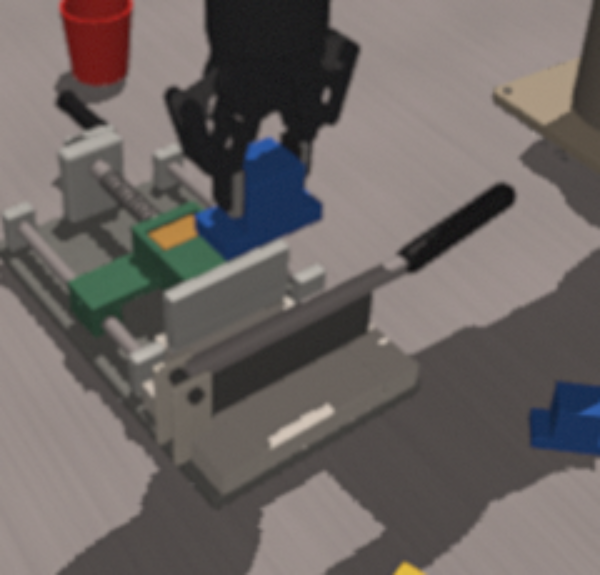

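The block hangs upright and square above the gap, with its foot between the stop plate and the knife in plan. Lowering.

>>> {"method": "play_rows", "body": {
  "increments": [
    [-1,[-1.5,0,20],0],
    [-1,[0,0,25],0],
    [-1,[0,0,25],0],
    [-1,[0,0,20],0],
    [-1,[0,0,14],0],
    [-1,[0,0,8],0],
    [-1,[0,0,0],0],
    [-1,[0,0,0],0]
  ]
}}

```text
time: 15.68
tool_pos: [546.6, 114.7, 74.8]
tcp_rot: [-180.0, 0.0, 94.0]
ft_force: [0.1, 0.5, 0.5]
finger_gap: 44.4
grip_force: 36.2
```

>>> {"method": "play_rows", "body": {
  "increments": [
    [-1,[0,0,1.5],0],
    [-1,[0,0,1.5],0],
    [-1,[0,0,1],0],
    [-1,[0,0,0],0]
  ]
}}

```text
time: 16.02
tool_pos: [546.9, 114.6, 71.0]
tcp_rot: [179.9, -0.0, 94.0]
ft_force: [-0.1, 0.1, -0.4]
finger_gap: 44.5
grip_force: 36.2
```

>>> {"method": "play_rows", "body": {
  "increments": [
    [-1,[0,0,1],0],
    [-1,[0,0,1],0],
    [-1,[0,0,0],0],
    [-1,[0,0,0],0]
  ]
}}

```text
time: 16.35
tool_pos: [546.8, 114.6, 69.2]
tcp_rot: [180.0, 0.0, 94.0]
ft_force: [-3.1, -0.9, 6.0]
finger_gap: 44.8
grip_force: 36.9
```

>>> {"method": "play_rows", "body": {
  "increments": [
    [-1,[0,0,1],0],
    [-1,[0,0,0],0],
    [-1,[0,0,0],0]
  ]
}}

```text
time: 16.6
tool_pos: [546.9, 114.6, 69.2]
tcp_rot: [180.0, 0.0, 94.0]
ft_force: [-8.2, -1.6, 14.1]
finger_gap: 44.3
grip_force: 37.8
```

>>> {"method": "play_rows", "body": {
  "increments": [
    [-1,[0,0,-1],0],
    [-1,[0,0,-1],0],
    [0.15,[0,0,0],0],
    [0.3,[0,0,0],0],
    [0.6,[0,0,0],0],
    [0.9,[0,0,0],0],
    [0.9,[0,0,0],0],
    [0.9,[0,0,0],0]
  ]
}}

```text
time: 17.27
tool_pos: [546.5, 114.6, 69.4]
tcp_rot: [-180.0, 0.0, 94.0]
ft_force: [-0.2, -0.3, -0.3]
finger_gap: 81.2
grip_force: 0.0
```

>>> {"method": "play_rows", "body": {
  "increments": [
    [0.9,[0,0,-15],0],
    [0.9,[0,0,-25],0],
    [1,[0,0,-35],0],
    [1,[0,0,-35],0],
    [1,[0,0,-30],0],
    [1,[0,0,0],0]
  ]
}}

```text
time: 17.77
tool_pos: [550.3, 115.1, 217.8]
tcp_rot: [179.3, -0.0, 94.0]
ft_force: [0.7, 0.2, -0.2]
finger_gap: 85.6
grip_force: 0.0
```

>>> {"method": "play_rows", "body": {
  "increments": [
    [1,[-20,0,0],0],
    [1,[-30,1,0],0],
    [1,[-35,1,0],0],
    [1,[-35,1,0],0],
    [1,[-35,1,0],0],
    [1,[-35,1,0],0],
    [1,[-35,1,0],0],
    [1,[-35,1,0],0],
    [1,[-35,1,0],0],
    [1,[-15,0,0],0],
    [1,[0,0,0],0],
    [1,[0,0,0],0]
  ]
}}

```text
time: 18.77
tool_pos: [576.0, -194.4, 209.0]
tcp_rot: [-180.0, -0.0, 93.9]
ft_force: [0.2, 0.4, -0.2]
finger_gap: 85.4
grip_force: 0.0
```

Run:
```python
from h import *
P=[snapshot("scene"),snapshot("top")];s=sense()
print({k:np.round(s[k],1).tolist() for k in("time","tool_pos","tcp_rot","ft_force","finger_gap","grip_force")})
a=cv2.resize(P[1]["color"][165:275,210:350],None,fx=4,fy=4);b=cv2.resize(P[0]["color"][220:370,230:420],None,fx=3,fy=3)
H=max(a.shape[0],b.shape[0]);c=np.zeros((H,a.shape[1]+b.shape[1],3),np.uint8);c[:a.shape[0],:a.shape[1]]=a;c[:b.shape[0],a.shape[1]:]=b
cv2.imwrite("pics/p1.png",cv2.resize(c,None,fx=.7,fy=.7)[:,:,::-1])
for p in P:
    W=np.array(p["world_from_camera"])
    for q in("block_blue_mid","stop_face","handle_mid"):print(q,[(round(d["p"],2),(W@np.r_[d["xyz"],1])[:3].round(1).tolist()) for d in pinpoint(q,p) if (W@np.r_[d["xyz"],1])[2]>50])
```

```text
{'time': 18.9, 'tool_pos': [576.2, -192.8, 209.2], 'tcp_rot': [-180.0, -0.0, 94.1], 'ft_force': [-0.5, 0.4, 0.0], 'finger_gap': 85.6, 'grip_force': 0.0}
block_blue_mid [(0.61, [547.8, 113.3, 71.9])]
stop_face [(0.96, [547.4, 79.2, 68.5])]
handle_mid [(0.75, [533.7, -193.8, 75.1])]
block_blue_mid [(0.6, [542.0, 110.1, 72.0])]
stop_face [(0.95, [544.4, 86.3, 69.9])]
handle_mid [(0.5, [533.2, -194.3, 70.8])]
```

View pics/p1.png

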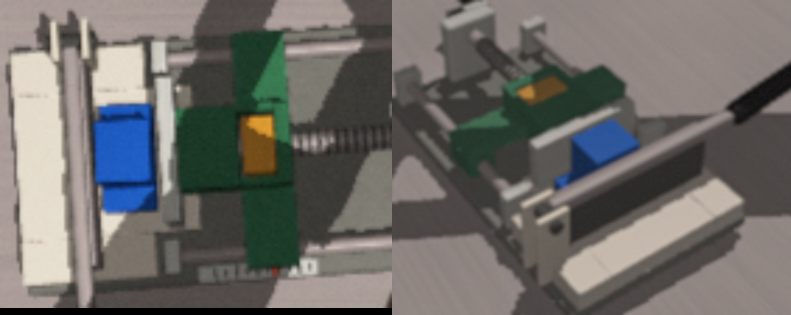

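The block stands foot down, square, between knife and stop, clear of both and let go. Back to the handle.

>>> {"method": "play_rows", "body": {
  "increments": [
    [1,[-4,-20,20],0],
    [1,[-4.4,-20.4,30],0],
    [1,[0,0,35],0],
    [1,[0,0,35],0],
    [1,[0,0,23],0],
    [1,[0,0,10],0],
    [1,[0,0,0],0],
    [1,[0,0,0],0],
    [1,[0,0,0],0]
  ],
  "force": 30
}}

```text
time: 19.92
tool_pos: [538.2, -205.9, 58.9]
tcp_rot: [179.8, 0.1, 94.0]
ft_force: [-0.5, -0.7, 0.7]
finger_gap: 85.3
grip_force: 0.0
```

>>> {"method": "play_rows", "body": {
  "increments": [
    [-1,[0,0,0],0],
    [-1,[0,0,0],0],
    [-1,[0,0,0],0],
    [-1,[0,0,0],0],
    [-1,[0,0,0],0],
    [-1,[0,0,0],0],
    [-1,[0,0,0],0],
    [-1,[0,0,0],0],
    [-1,[0,0,0],0],
    [-1,[0,0,0],0]
  ]
}}

```text
time: 20.75
tool_pos: [536.8, -205.4, 56.8]
tcp_rot: [180.0, 0.0, 94.0]
ft_force: [1.2, 0.6, 3.1]
finger_gap: 18.6
grip_force: 30.4
```

```bash
cat >> h.py <<'E'
def avg(n=5):
    S=[]
    for _ in range(n): snapshot("top");S.append(sense())
    t=np.mean([s["tool_pos"] for s in S],0);F=np.array([s["ft_force"] for s in S]);f=F.mean(0)
    x=(t[0]-568.15)/.9976;z=t[2]-58.7;phi=np.degrees(np.arctan2(x,z));a=np.radians(phi)
    ft=-(f[0]*np.cos(a)-f[2]*np.sin(a));fr=f[0]*np.sin(a)+f[2]*np.cos(a)
    print("t",round(S[-1]["time"],2),"pos",t.round(2),"f",f.round(2),"sd",F.std(0).round(2),"phi",phi.round(2),"r",np.hypot(x,z).round(2),"drive",ft.round(2),"radial",fr.round(2),"grip",S[-1]["grip_force"],S[-1]["finger_gap"])
E
python3 - <<'E'
from h import *
avg(3)
print(circ(-93,57,10)); print([ (a,circ(a,a+12,4)) for a in (57,69,81,93,105,117,129,141,153,165,177,189)])
E
```

```text
t 20.9 pos [ 536.82 -205.37   56.78] f [1.98 0.22 2.5 ] sd [0.34 0.24 0.26] phi -93.5 r 31.47 drive -2.38 radial -2.12 grip 30.4628187417984 18.310902824281275
[[0.7, -8.3], [2.8, -7.9], [4.7, -6.9], [6.4, -5.4], [7.5, -3.6], [8.2, -1.5], [8.3, 0.7], [7.9, 2.8], [6.9, 4.7], [5.4, 6.4]]
[(57, [[0.9, 1.4], [0.8, 1.5], [0.7, 1.5], [0.6, 1.5]]), (69, [[0.6, 1.6], [0.5, 1.6], [0.4, 1.6], [0.3, 1.6]]), (81, [[0.2, 1.7], [0.1, 1.7], [0.0, 1.7], [-0.0, 1.7]]), (93, [[-0.1, 1.7], [-0.2, 1.7], [-0.3, 1.6], [-0.4, 1.6]]), (105, [[-0.5, 1.6], [-0.6, 1.6], [-0.6, 1.5], [-0.7, 1.5]]), (117, [[-0.8, 1.5], [-0.9, 1.4], [-0.9, 1.4], [-1.0, 1.3]]), (129, [[-1.1, 1.3], [-1.2, 1.2], [-1.2, 1.2], [-1.3, 1.1]]), (141, [[-1.3, 1.0], [-1.4, 0.9], [-1.4, 0.9], [-1.5, 0.8]]), (153, [[-1.5, 0.7], [-1.5, 0.6], [-1.6, 0.6], [-1.6, 0.5]]), (165, [[-1.6, 0.4], [-1.6, 0.3], [-1.7, 0.2], [-1.7, 0.1]]), (177, [[-1.7, 0.0], [-1.7, -0.0], [-1.7, -0.1], [-1.7, -0.2]]), (189, [[-1.6, -0.3], [-1.6, -0.4], [-1.6, -0.5], [-1.6, -0.6]])]
```

>>> {"method": "play_rows", "body": {
  "increments": [
    [-1,[0,0.7,-8.3],0],
    [-1,[0,2.8,-7.9],0],
    [-1,[0,4.7,-6.9],0],
    [-1,[0,6.4,-5.4],0],
    [-1,[0,7.5,-3.6],0],
    [-1,[0,8.2,-1.5],0],
    [-1,[0,0,0],0],
    [-1,[0,0,0],0]
  ]
}}

```text
time: 21.57
tool_pos: [568.2, -203.1, 91.1]
tcp_rot: [179.9, 0.0, 94.0]
ft_force: [2.7, 1.1, 4.8]
finger_gap: 18.5
grip_force: 30.8
```

```bash
python3 -c "
from h import *
avg(3)"
```

```text
t 21.72 pos [ 567.82 -203.15   91.05] f [1.51 1.08 5.35] sd [0.38 0.83 0.57] phi -0.58 r 32.36 drive -1.56 radial 5.33 grip 30.901462733745575 18.258061547581022
```

>>> {"method": "play_rows", "body": {
  "increments": [
    [-1,[0,8.3,0.7],0],
    [-1,[0,7.9,2.8],0],
    [-1,[0,6.9,4.7],0],
    [-1,[0,5.4,6.4],0],
    [-1,[0,0,0],0],
    [-1,[0,0,0],0]
  ]
}}

```text
time: 22.22
tool_pos: [596.1, -201.1, 75.2]
tcp_rot: [179.9, 0.0, 94.0]
ft_force: [6.2, 0.7, 0.2]
finger_gap: 18.8
grip_force: 30.5
```

```bash
python3 -c "
from h import *
avg(4)"
```

```text
t 22.42 pos [ 596.06 -201.09   75.36] f [6.69 0.3  0.58] sd [0.36 0.57 0.34] phi 59.22 r 32.56 drive -2.93 radial 6.04 grip 30.46554207801819 18.157894658773966
```

>>> {"method": "play_rows", "body": {
  "increments": [
    [-1,[0,1.2,0.6],0],
    [-1,[0,1.2,0.6],0],
    [-1,[0,0.4,0.75],0],
    [-1,[0,0.4,0.75],0],
    [-1,[0,0.35,0.75],0],
    [-1,[0,0.35,0.75],0],
    [-1,[0,0.3,0.75],0],
    [-1,[0,0.3,0.75],0]
  ]
}}

```text
time: 23.08
tool_pos: [599.1, -200.8, 69.3]
tcp_rot: [-179.9, -0.0, 94.0]
ft_force: [-3.2, -1.0, 2.2]
finger_gap: 18.8
grip_force: 30.6
```

```bash
python3 -c "
from h import *
avg(4)"
```

```text
t 23.28 pos [ 599.14 -200.82   69.26] f [-2.7  -0.51  1.07] sd [0.14 0.35 0.75] phi 71.23 r 32.81 drive 1.89 radial -2.21 grip 30.495001673698425 18.57110443977676
```

>>> {"method": "play_rows", "body": {
  "increments": [
    [-1,[0,0.3,0.8],0],
    [-1,[0,0.3,0.8],0],
    [-1,[0,0.25,0.8],0],
    [-1,[0,0.25,0.8],0],
    [-1,[0,0.2,0.8],0],
    [-1,[0,0.2,0.8],0],
    [-1,[0,0.15,0.8],0],
    [-1,[0,0.15,0.8],0]
  ]
}}

```text
time: 23.95
tool_pos: [600.7, -200.7, 62.9]
tcp_rot: [-179.9, -0.0, 94.0]
ft_force: [-6.7, -1.2, 2.2]
finger_gap: 18.6
grip_force: 30.7
```

```bash
python3 -c "
from h import *
avg(4)"
```

```text
t 24.15 pos [ 600.65 -200.7    62.82] f [-4.99 -0.77  1.67] sd [0.15 0.25 0.56] phi 82.79 r 32.84 drive 2.29 radial -4.75 grip 30.6139674782753 18.329893532687343
```

>>> {"method": "play_rows", "body": {
  "increments": [
    [-1,[0,0,0.85],0],
    [-1,[0,-0.05,0.85],0],
    [-1,[0,-0.1,0.85],0],
    [-1,[0,-0.1,0.85],0]
  ]
}}

```text
time: 24.48
tool_pos: [600.9, -200.7, 59.9]
tcp_rot: [-180.0, -0.0, 94.0]
ft_force: [-4.6, 0.2, 3.0]
finger_gap: 18.2
grip_force: 30.7
```

>>> {"method": "play_rows", "body": {
  "increments": [
    [-1,[0,-0.15,0.85],0],
    [-1,[0,-0.15,0.85],0],
    [-1,[0,-0.15,0.85],0],
    [-1,[0,-0.2,0.85],0]
  ]
}}

```text
time: 24.82
tool_pos: [600.7, -200.7, 56.7]
tcp_rot: [180.0, 0.0, 94.0]
ft_force: [-3.9, 1.3, 5.1]
finger_gap: 18.5
grip_force: 30.8
```

```bash
python3 -c "
from h import *
avg(4)"
```

```text
t 25.02 pos [ 600.68 -200.73   56.55] f [-3.23 -0.06  2.48] sd [0.55 0.86 0.61] phi 93.77 r 32.68 drive 2.27 radial -3.39 grip 30.637368857860565 18.290794098951736
```

>>> {"method": "play_rows", "body": {
  "increments": [
    [-1,[0,-0.1,0.85],0],
    [-1,[0,-0.1,0.85],0],
    [-1,[0,-0.15,0.85],0],
    [-1,[0,-0.15,0.85],0]
  ]
}}

```text
time: 25.35
tool_pos: [600.2, -200.8, 53.3]
tcp_rot: [180.0, 0.0, 94.0]
ft_force: [-2.1, 0.5, 3.1]
finger_gap: 18.5
grip_force: 30.7
```

>>> {"method": "play_rows", "body": {
  "increments": [
    [-1,[0,-0.2,0.8],0],
    [-1,[0,-0.2,0.8],0],
    [-1,[0,-0.25,0.8],0],
    [-1,[0,-0.25,0.8],0]
  ]
}}

```text
time: 25.68
tool_pos: [599.4, -200.8, 50.1]
tcp_rot: [180.0, 0.0, 94.0]
ft_force: [-1.2, 1.2, 3.4]
finger_gap: 18.4
grip_force: 30.8
```

```bash
python3 -c "
from h import *
avg(4)"
```

```text
t 25.88 pos [ 599.29 -200.86   49.93] f [-0.38  1.6   2.63] sd [0.38 0.23 0.57] phi 105.7 r 32.42 drive 2.42 radial -1.08 grip 30.630099177360535 18.064622008422727
```

>>> {"method": "play_rows", "body": {
  "increments": [
    [-1,[0,-0.25,0.8],0],
    [-1,[0,-0.25,0.8],0],
    [-1,[0,-0.3,0.8],0],
    [-1,[0,-0.3,0.8],0]
  ]
}}

```text
time: 26.22
tool_pos: [598.2, -200.9, 46.8]
tcp_rot: [180.0, 0.0, 94.0]
ft_force: [0.3, 0.8, 4.2]
finger_gap: 18.3
grip_force: 30.7
```

>>> {"method": "play_rows", "body": {
  "increments": [
    [-1,[0,-0.3,0.75],0],
    [-1,[0,-0.3,0.75],0],
    [-1,[0,-0.35,0.75],0],
    [-1,[0,-0.35,0.75],0]
  ]
}}

```text
time: 26.55
tool_pos: [596.7, -201.0, 43.7]
tcp_rot: [-180.0, -0.0, 94.0]
ft_force: [-0.7, 1.8, 3.7]
finger_gap: 18.7
grip_force: 30.8
```

```bash
python3 -c "
from h import *
avg(4)"
```

```text
t 26.75 pos [ 596.58 -201.07   43.59] f [-0.97  1.71  2.82] sd [0.4  0.23 0.47] phi 117.93 r 32.25 drive 2.03 radial -2.18 grip 30.66899299621582 18.635157997596494
```

>>> {"method": "play_rows", "body": {
  "increments": [
    [-1,[0,-0.4,0.75],0],
    [-1,[0,-0.4,0.75],0],
    [-1,[0,-0.45,0.7],0],
    [-1,[0,-0.45,0.7],0]
  ]
}}

```text
time: 27.08
tool_pos: [595.0, -201.2, 40.9]
tcp_rot: [-180.0, -0.0, 94.0]
ft_force: [-1.4, 2.1, 4.8]
finger_gap: 18.3
grip_force: 30.8
```

>>> {"method": "play_rows", "body": {
  "increments": [
    [-1,[0,-0.5,0.7],0],
    [-1,[0,-0.5,0.7],0],
    [-1,[0,-0.5,0.65],0],
    [-1,[0,-0.5,0.65],0]
  ]
}}

```text
time: 27.42
tool_pos: [593.0, -201.3, 38.2]
tcp_rot: [-180.0, 0.0, 94.0]
ft_force: [-2.2, 1.6, 5.7]
finger_gap: 18.8
grip_force: 30.9
```

```bash
python3 -c "
from h import *
avg(4)"
```

```text
t 27.62 pos [ 592.83 -201.34   38.1 ] f [-1.92  2.14  5.03] sd [0.46 0.55 0.86] phi 129.78 r 32.2 drive 2.64 radial -4.7 grip 30.828641653060913 18.69537064767837
```

>>> {"method": "play_rows", "body": {
  "increments": [
    [-1,[0,-0.6,0.55],0],
    [-1,[0,-0.6,0.55],0],
    [-1,[0,-0.65,0.5],0],
    [-1,[0,-0.65,0.5],0]
  ]
}}

```text
time: 27.95
tool_pos: [590.9, -201.5, 36.2]
tcp_rot: [180.0, 0.0, 94.0]
ft_force: [-0.0, 2.7, 4.3]
finger_gap: 18.3
grip_force: 30.7
```

>>> {"method": "play_rows", "body": {
  "increments": [
    [-1,[0,-0.65,0.5],0],
    [-1,[0,-0.65,0.5],0],
    [-1,[0,-0.7,0.45],0],
    [-1,[0,-0.7,0.45],0]
  ]
}}

```text
time: 28.28
tool_pos: [588.1, -201.7, 34.0]
tcp_rot: [180.0, 0.0, 94.0]
ft_force: [3.6, 2.5, 1.1]
finger_gap: 18.3
grip_force: 30.5
```

```bash
python3 -c "
from h import *
avg(4)"
```

```text
t 28.48 pos [ 587.86 -201.7    33.92] f [ 3.57  1.16 -0.29] sd [0.18 0.22 0.66] phi 141.44 r 31.69 drive 2.61 radial 2.45 grip 30.379465520381927 18.319811860761067
```

>>> {"method": "play_rows", "body": {
  "increments": [
    [-1,[0,-0.65,0.5],0],
    [-1,[0,-0.65,0.5],0],
    [-1,[0,-0.7,0.5],0],
    [-1,[0,-0.7,0.5],0]
  ]
}}

```text
time: 28.82
tool_pos: [585.1, -201.9, 32.1]
tcp_rot: [180.0, 0.0, 94.0]
ft_force: [4.3, 0.6, 0.2]
finger_gap: 19.0
grip_force: 30.4
```

>>> {"method": "play_rows", "body": {
  "increments": [
    [-1,[0,-0.7,0.45],0],
    [-1,[0,-0.7,0.45],0],
    [-1,[0,-0.75,0.4],0],
    [-1,[0,-0.75,0.4],0]
  ]
}}

```text
time: 29.15
tool_pos: [582.2, -202.1, 30.5]
tcp_rot: [-180.0, -0.0, 94.0]
ft_force: [2.7, 1.0, -0.1]
finger_gap: 18.5
grip_force: 30.4
```

```bash
python3 -c "
from h import *
avg(4)"
```

```text
t 29.35 pos [ 581.98 -202.12   30.38] f [ 2.48  0.63 -0.65] sd [0.75 0.31 0.69] phi 153.92 r 31.53 drive 1.94 radial 1.67 grip 30.365896224975586 18.557811498597022
```

>>> {"method": "play_rows", "body": {
  "increments": [
    [-1,[0,-0.75,0.35],0],
    [-1,[0,-0.75,0.35],0],
    [-1,[0,-0.8,0.35],0],
    [-1,[0,-0.8,0.3],0]
  ]
}}

```text
time: 29.68
tool_pos: [579.2, -202.3, 29.2]
tcp_rot: [180.0, 0.0, 94.0]
ft_force: [3.1, 1.6, 0.7]
finger_gap: 18.7
grip_force: 30.4
```

>>> {"method": "play_rows", "body": {
  "increments": [
    [-1,[0,-0.8,0.3],0],
    [-1,[0,-0.8,0.3],0],
    [-1,[0,-0.8,0.3],0],
    [-1,[0,-0.8,0.25],0]
  ]
}}

```text
time: 30.02
tool_pos: [576.1, -202.6, 28.2]
tcp_rot: [180.0, 0.0, 94.0]
ft_force: [3.5, 2.0, 2.2]
finger_gap: 18.3
grip_force: 30.5
```

```bash
python3 -c "
from h import *
avg(4)"
```

```text
t 30.22 pos [ 576.   -202.56   28.16] f [2.59 1.51 2.09] sd [0.33 0.41 0.15] phi 165.55 r 31.53 drive 3.03 radial -1.38 grip 30.561011731624603 18.50348921020203
```

>>> {"method": "play_rows", "body": {
  "increments": [
    [-1,[0,-0.8,0.2],0],
    [-1,[0,-0.8,0.15],0],
    [-1,[0,-0.85,0.15],0],
    [-1,[0,-0.85,0.1],0]
  ]
}}

```text
time: 30.55
tool_pos: [572.9, -202.8, 27.6]
tcp_rot: [180.0, 0.0, 94.0]
ft_force: [3.8, 1.4, 1.6]
finger_gap: 18.5
grip_force: 30.6
```

```bash
python3 -c "
from h import *
avg(6)"
```

```text
t 30.85 pos [ 572.77 -202.8    27.52] f [3.99 1.78 3.  ] sd [0.45 0.27 0.38] phi 171.55 r 31.52 drive 4.39 radial -2.38 grip 30.680542588233948 18.16093698470355
```

Drive force has risen from about 2.3 to 4.4 N, so the nip has set in. I'll back off a little and re-approach in small steps for a cleaner estimate.

>>> {"method": "play_rows", "body": {
  "increments": [
    [-1,[0,0.85,-0.1],0],
    [-1,[0,0.85,-0.15],0],
    [-1,[0,0.8,-0.15],0],
    [-1,[0,0.8,-0.2],0],
    [-1,[0,0.8,-0.25],0],
    [-1,[0,0.8,-0.3],0],
    [-1,[0,0.8,-0.3],0],
    [-1,[0,0.8,-0.3],0],
    [-1,[0,0.8,-0.3],0],
    [-1,[0,0.8,-0.35],0],
    [-1,[0,0.75,-0.35],0],
    [-1,[0,0.75,-0.35],0]
  ]
}}

```text
time: 31.85
tool_pos: [581.8, -202.1, 30.1]
tcp_rot: [-179.9, -0.0, 94.0]
ft_force: [-4.5, -1.4, 2.2]
finger_gap: 18.8
grip_force: 30.6
```

>>> {"method": "play_rows", "body": {
  "increments": [
    [-1,[0,0,0],0],
    [-1,[0,-0.75,0.35],0],
    [-1,[0,-0.75,0.35],0],
    [-1,[0,-0.8,0.35],0],
    [-1,[0,-0.8,0.3],0]
  ]
}}

```text
time: 32.27
tool_pos: [580.1, -202.3, 29.5]
tcp_rot: [179.9, 0.0, 94.0]
ft_force: [2.9, 0.5, -0.5]
finger_gap: 18.5
grip_force: 30.4
```

```bash
python3 -c "
from h import *
avg(4)"
```

```text
t 32.47 pos [ 579.56 -202.29   29.33] f [3.18 0.25 0.57] sd [0.23 0.35 0.27] phi 158.72 r 31.52 drive 3.17 radial 0.62 grip 30.405701994895935 17.970246072958833
```

>>> {"method": "play_rows", "body": {
  "increments": [
    [-1,[0,-0.8,0.3],0],
    [-1,[0,-0.8,0.3],0]
  ]
}}

```text
time: 32.63
tool_pos: [577.8, -202.4, 28.7]
tcp_rot: [180.0, 0.0, 94.0]
ft_force: [3.1, 0.2, 0.8]
finger_gap: 18.6
grip_force: 30.5
```

```bash
python3 -c "
from h import *
avg(4)"
```

```text
t 32.83 pos [ 577.6  -202.42   28.62] f [3.31 1.38 1.05] sd [0.43 0.25 0.44] phi 162.53 r 31.53 drive 3.47 radial -0.01 grip 30.488138794898987 18.617317060798523
```

>>> {"method": "play_rows", "body": {
  "increments": [
    [-1,[0,-0.8,0.3],0],
    [-1,[0,-0.8,0.25],0]
  ]
}}

```text
time: 33.0
tool_pos: [576.2, -202.5, 28.2]
tcp_rot: [180.0, 0.0, 94.0]
ft_force: [2.8, 1.1, 1.5]
finger_gap: 18.6
grip_force: 30.6
```

```bash
python3 -c "
from h import *
avg(4)"
```

```text
t 33.2 pos [ 576.04 -202.53   28.14] f [3.18 1.14 2.07] sd [0.7  0.57 0.71] phi 165.48 r 31.57 drive 3.59 radial -1.21 grip 30.60467094182968 18.731431454421273
```

>>> {"method": "play_rows", "body": {
  "increments": [
    [-1,[0,1.6,-0.55],0],
    [-1,[0,1.6,-0.6],0],
    [-1,[0,1.6,-0.65],0],
    [-1,[0,1.5,-0.7],0],
    [-1,[0,1.5,-0.8],0],
    [-1,[0,1.4,-0.9],0],
    [-1,[0,1.4,-1.0],0],
    [-1,[0,1.3,-1.0],0],
    [-1,[0,0,0],0],
    [-1,[0,-0.65,0.5],0],
    [-1,[0,-0.65,0.5],0]
  ]
}}

```text
time: 34.12
tool_pos: [587.9, -201.7, 33.9]
tcp_rot: [179.8, 0.0, 94.0]
ft_force: [4.8, 0.5, -0.1]
finger_gap: 18.6
grip_force: 30.4
```

>>> {"method": "play_rows", "body": {
  "increments": [
    [-1,[0,-0.7,0.5],0]
  ]
}}

```text
time: 34.2
tool_pos: [587.2, -201.7, 33.5]
tcp_rot: [179.8, 0.0, 94.0]
ft_force: [4.6, 0.9, -0.4]
finger_gap: 18.5
grip_force: 30.3
```

>>> {"method": "play_rows", "body": {
  "increments": [
    [-1,[0,-0.7,0.5],0]
  ]
}}

```text
time: 34.28
tool_pos: [586.2, -201.8, 32.8]
tcp_rot: [179.9, 0.0, 94.0]
ft_force: [4.3, 1.1, -1.6]
finger_gap: 18.2
grip_force: 30.3
```

>>> {"method": "play_rows", "body": {
  "increments": [
    [-1,[0,-0.7,0.45],0]
  ]
}}

```text
time: 34.37
tool_pos: [585.0, -201.9, 32.0]
tcp_rot: [179.9, 0.0, 94.0]
ft_force: [4.3, -0.2, -0.6]
finger_gap: 18.8
grip_force: 30.3
```

>>> {"method": "play_rows", "body": {
  "increments": [
    [-1,[0,-0.7,0.45],0]
  ]
}}

```text
time: 34.45
tool_pos: [584.0, -201.9, 31.4]
tcp_rot: [180.0, 0.0, 94.0]
ft_force: [4.1, 0.8, -1.2]
finger_gap: 18.5
grip_force: 30.3
```

>>> {"method": "play_rows", "body": {
  "increments": [
    [-1,[0,-0.75,0.4],0]
  ]
}}

```text
time: 34.53
tool_pos: [583.0, -202.0, 30.9]
tcp_rot: [180.0, 0.0, 94.0]
ft_force: [3.4, 0.2, -1.6]
finger_gap: 18.5
grip_force: 30.3
```

>>> {"method": "play_rows", "body": {
  "increments": [
    [-1,[0,-0.75,0.4],0]
  ]
}}

```text
time: 34.62
tool_pos: [582.2, -202.1, 30.5]
tcp_rot: [-180.0, -0.0, 94.0]
ft_force: [3.5, 0.1, -0.9]
finger_gap: 18.3
grip_force: 30.3
```

>>> {"method": "play_rows", "body": {
  "increments": [
    [-1,[0,-0.75,0.35],0]
  ]
}}

```text
time: 34.7
tool_pos: [581.4, -202.2, 30.1]
tcp_rot: [-180.0, 0.0, 94.0]
ft_force: [3.6, 0.5, -0.2]
finger_gap: 18.5
grip_force: 30.3
```

>>> {"method": "play_rows", "body": {
  "increments": [
    [-1,[0,-0.75,0.35],0]
  ]
}}

```text
time: 34.78
tool_pos: [580.7, -202.2, 29.8]
tcp_rot: [-180.0, -0.0, 94.0]
ft_force: [2.4, 1.2, 0.6]
finger_gap: 18.3
grip_force: 30.3
```

>>> {"method": "play_rows", "body": {
  "increments": [
    [-1,[0,-0.8,0.35],0]
  ]
}}

```text
time: 34.87
tool_pos: [579.9, -202.3, 29.5]
tcp_rot: [-180.0, -0.0, 94.0]
ft_force: [3.2, 0.3, 0.3]
finger_gap: 18.3
grip_force: 30.4
```

>>> {"method": "play_rows", "body": {
  "increments": [
    [-1,[0,-0.8,0.3],0]
  ]
}}

```text
time: 34.95
tool_pos: [579.1, -202.3, 29.2]
tcp_rot: [-180.0, -0.0, 94.0]
ft_force: [2.6, 0.9, 0.4]
finger_gap: 18.4
grip_force: 30.4
```

>>> {"method": "play_rows", "body": {
  "increments": [
    [-1,[0,-0.8,0.3],0]
  ]
}}

```text
time: 35.03
tool_pos: [578.4, -202.4, 28.9]
tcp_rot: [180.0, 0.0, 94.0]
ft_force: [3.8, 0.3, 0.4]
finger_gap: 18.4
grip_force: 30.4
```

>>> {"method": "play_rows", "body": {
  "increments": [
    [-1,[0,-0.8,0.3],0]
  ]
}}

```text
time: 35.12
tool_pos: [577.7, -202.4, 28.7]
tcp_rot: [180.0, 0.0, 94.0]
ft_force: [3.7, 0.8, 0.9]
finger_gap: 18.4
grip_force: 30.4
```

>>> {"method": "play_rows", "body": {
  "increments": [
    [-1,[0,-0.8,0.3],0]
  ]
}}

```text
time: 35.2
tool_pos: [576.9, -202.5, 28.4]
tcp_rot: [180.0, 0.0, 94.0]
ft_force: [4.0, 1.5, 1.3]
finger_gap: 18.4
grip_force: 30.5
```

>>> {"method": "play_rows", "body": {
  "increments": [
    [-1,[0,-0.8,0.25],0]
  ]
}}

```text
time: 35.28
tool_pos: [576.2, -202.5, 28.2]
tcp_rot: [180.0, 0.0, 94.0]
ft_force: [2.7, 1.6, 1.2]
finger_gap: 18.5
grip_force: 30.5
```

>>> {"method": "play_rows", "body": {
  "increments": [
    [-1,[0,-0.8,0.2],0]
  ]
}}

```text
time: 35.37
tool_pos: [575.4, -202.6, 28.1]
tcp_rot: [180.0, 0.0, 94.0]
ft_force: [4.0, 1.0, 1.7]
finger_gap: 18.3
grip_force: 30.5
```

>>> {"method": "play_rows", "body": {
  "increments": [
    [-1,[0,-0.8,0.15],0]
  ]
}}

```text
time: 35.45
tool_pos: [574.6, -202.6, 27.9]
tcp_rot: [180.0, 0.0, 94.0]
ft_force: [3.7, 0.7, 1.2]
finger_gap: 18.6
grip_force: 30.5
```

```bash
python3 -c "
from h import *
avg(4)"
```

```text
t 35.65 pos [ 574.49 -202.66   27.85] f [3.64 1.34 1.59] sd [0.57 0.36 0.61] phi 168.35 r 31.5 drive 3.89 radial -0.83 grip 30.583176612854004 18.454299592103112
```

>>> {"method": "play_rows", "body": {
  "increments": [
    [-1,[0,-0.85,0.15],0]
  ]
}}

```text
time: 35.73
tool_pos: [573.9, -202.7, 27.7]
tcp_rot: [180.0, 0.0, 94.0]
ft_force: [4.3, 2.0, 1.7]
finger_gap: 18.6
grip_force: 30.6
```

>>> {"method": "play_rows", "body": {
  "increments": [
    [-1,[0,-0.85,0.1],0]
  ]
}}

```text
time: 35.82
tool_pos: [572.9, -202.8, 27.5]
tcp_rot: [180.0, 0.0, 94.0]
ft_force: [5.4, 0.9, 2.5]
finger_gap: 18.2
grip_force: 30.6
```

```bash
python3 -c "
from h import *
avg(6)"
```

```text
t 36.12 pos [ 572.77 -202.78   27.52] f [4.31 1.98 2.97] sd [0.45 0.45 0.58] phi 171.55 r 31.52 drive 4.7 radial -2.3 grip 30.6737020611763 18.366005669271587
```

>>> {"method": "play_rows", "body": {
  "increments": [
    [-1,[0,-0.85,0.1],0]
  ]
}}

```text
time: 36.2
tool_pos: [572.1, -202.8, 27.5]
tcp_rot: [180.0, 0.0, 94.0]
ft_force: [4.7, 1.9, 2.5]
finger_gap: 18.1
grip_force: 30.7
```

```bash
python3 -c "
from h import *
avg(6)"
```

```text
t 36.5 pos [ 571.97 -202.84   27.41] f [4.61 1.27 2.79] sd [0.33 0.4  0.12] phi 173.03 r 31.53 drive 4.91 radial -2.21 grip 30.707596242427826 18.557087272016513
```

>>> {"method": "play_rows", "body": {
  "increments": [
    [-1,[0,0.85,-0.1],0],
    [-1,[0,0.85,-0.1],0],
    [-1,[0,0.85,-0.15],0],
    [-1,[0,0.8,-0.15],0],
    [-1,[0,0.8,-0.2],0],
    [-1,[0,1.6,-0.55],0],
    [-1,[0,1.6,-0.6],0],
    [-1,[0,1.6,-0.65],0],
    [-1,[0,1.5,-0.7],0],
    [-1,[0,1.5,-0.8],0],
    [-1,[0,0,0],0]
  ]
}}

```text
time: 37.42
tool_pos: [583.3, -202.0, 30.8]
tcp_rot: [-179.9, -0.0, 94.0]
ft_force: [-4.2, -1.5, 0.0]
finger_gap: 18.4
grip_force: 30.6
```

>>> {"method": "play_rows", "body": {
  "increments": [
    [-1,[0,-0.75,0.4],0],
    [-1,[0,-0.75,0.4],0]
  ]
}}

```text
time: 37.58
tool_pos: [583.1, -202.0, 30.8]
tcp_rot: [179.9, 0.0, 94.0]
ft_force: [1.8, 0.8, 1.5]
finger_gap: 18.2
grip_force: 30.5
```

>>> {"method": "play_rows", "body": {
  "increments": [
    [-1,[0,-0.75,0.35],0]
  ]
}}

```text
time: 37.67
tool_pos: [582.6, -202.1, 30.6]
tcp_rot: [179.9, 0.0, 94.0]
ft_force: [3.1, 0.1, 0.8]
finger_gap: 18.6
grip_force: 30.4
```

```bash
python3 -c "
from h import *
avg(4)"
```

```text
t 37.87 pos [ 582.15 -202.08   30.4 ] f [2.94 0.41 0.23] sd [0.13 0.22 0.38] phi 153.62 r 31.58 drive 2.74 radial 1.1 grip 30.40370374917984 18.21999427628298
```

>>> {"method": "play_rows", "body": {
  "increments": [
    [-1,[0,-0.75,0.35],0]
  ]
}}

```text
time: 37.95
tool_pos: [581.2, -202.1, 30.0]
tcp_rot: [179.9, 0.0, 94.0]
ft_force: [3.3, 0.3, -0.4]
finger_gap: 18.6
grip_force: 30.4
```

>>> {"method": "play_rows", "body": {
  "increments": [
    [-1,[0,-0.8,0.35],0]
  ]
}}

```text
time: 38.03
tool_pos: [580.1, -202.2, 29.5]
tcp_rot: [180.0, 0.0, 94.0]
ft_force: [2.6, -0.9, 0.0]
finger_gap: 18.8
grip_force: 30.4
```

```bash
python3 -c "
from h import *
avg(4)"
```

```text
t 38.23 pos [ 579.86 -202.24   29.4 ] f [1.93 0.36 0.53] sd [0.62 0.56 0.7 ] phi 158.17 r 31.56 drive 1.99 radial 0.23 grip 30.441436171531677 18.29607825790269
```

>>> {"method": "play_rows", "body": {
  "increments": [
    [-1,[0,-0.8,0.3],0]
  ]
}}

```text
time: 38.32
tool_pos: [579.3, -202.3, 29.2]
tcp_rot: [180.0, 0.0, 94.0]
ft_force: [3.2, 0.9, 0.7]
finger_gap: 18.3
grip_force: 30.4
```

>>> {"method": "play_rows", "body": {
  "increments": [
    [-1,[0,-0.8,0.3],0]
  ]
}}

```text
time: 38.4
tool_pos: [578.5, -202.4, 28.9]
tcp_rot: [180.0, 0.0, 94.0]
ft_force: [3.0, 0.2, -0.0]
finger_gap: 18.4
grip_force: 30.5
```

```bash
python3 -c "
from h import *
avg(4)"
```

```text
t 38.6 pos [ 578.33 -202.36   28.85] f [ 2.97 -0.05  0.73] sd [0.34 0.49 0.33] phi 161.13 r 31.54 drive 3.05 radial 0.27 grip 30.464371740818024 18.193569461299624
```

>>> {"method": "play_rows", "body": {
  "increments": [
    [-1,[0,-0.8,0.3],0]
  ]
}}

```text
time: 38.68
tool_pos: [577.8, -202.4, 28.7]
tcp_rot: [180.0, 0.0, 94.0]
ft_force: [3.5, 1.4, 1.0]
finger_gap: 18.4
grip_force: 30.5
```

>>> {"method": "play_rows", "body": {
  "increments": [
    [-1,[0,-0.8,0.3],0]
  ]
}}

```text
time: 38.77
tool_pos: [577.0, -202.5, 28.4]
tcp_rot: [180.0, 0.0, 94.0]
ft_force: [3.9, 1.3, 1.5]
finger_gap: 18.7
grip_force: 30.5
```

>>> {"method": "play_rows", "body": {
  "increments": [
    [-1,[0,-0.8,0.25],0]
  ]
}}

```text
time: 38.85
tool_pos: [576.2, -202.5, 28.2]
tcp_rot: [180.0, 0.0, 94.0]
ft_force: [3.1, 0.3, 2.5]
finger_gap: 18.6
grip_force: 30.6
```

>>> {"method": "play_rows", "body": {
  "increments": [
    [-1,[0,-0.8,0.2],0]
  ]
}}

```text
time: 38.93
tool_pos: [575.4, -202.6, 28.0]
tcp_rot: [180.0, 0.0, 94.0]
ft_force: [3.9, 0.2, 2.7]
finger_gap: 18.4
grip_force: 30.6
```

```bash
python3 -c "
from h import *
avg(5)"
```

```text
t 39.18 pos [ 575.26 -202.59   27.95] f [3.45 1.07 2.38] sd [0.73 0.63 0.65] phi 166.95 r 31.56 drive 3.9 radial -1.54 grip 30.649078488349915 18.815967732752185
```

>>> {"method": "play_rows", "body": {
  "increments": [
    [-1,[0,-0.8,0.15],0],
    [-1,[0,0,0],0]
  ]
}}

```text
time: 39.35
tool_pos: [574.5, -202.7, 27.8]
tcp_rot: [180.0, 0.0, 94.0]
ft_force: [3.5, 0.5, 3.2]
finger_gap: 18.5
grip_force: 30.7
```

>>> {"method": "play_rows", "body": {
  "increments": [
    [-1,[0,0.4,0],0],
    [-1,[0,0.4,0.3],0],
    [-1,[0,0,0.3],0]
  ]
}}

```text
time: 39.6
tool_pos: [574.7, -202.6, 27.4]
tcp_rot: [-179.9, -0.0, 94.0]
ft_force: [-3.6, 2.2, 10.7]
finger_gap: 18.6
grip_force: 31.3
```

```bash
python3 -c "
from h import *
avg(4)"
```

```text
t 39.8 pos [ 574.74 -202.63   27.47] f [-1.72  1.79  8.88] sd [0.38 0.76 0.54] phi 168.06 r 31.92 drive 0.15 radial -9.04 grip 31.235840320587158 18.5841531416629
```

>>> {"method": "play_rows", "body": {
  "increments": [
    [-1,[0,-0.1,-0.4],0],
    [-1,[0,-0.1,-0.4],0],
    [-1,[0,0,0],0]
  ]
}}

```text
time: 40.05
tool_pos: [574.6, -202.6, 27.7]
tcp_rot: [-180.0, -0.0, 94.0]
ft_force: [1.2, 0.5, 4.2]
finger_gap: 18.7
grip_force: 30.8
```

```bash
python3 -c "
from h import *
avg(4)"
```

```text
t 40.25 pos [ 574.65 -202.61   27.7 ] f [0.28 0.43 4.28] sd [0.48 0.63 0.4 ] phi 168.13 r 31.68 drive 1.15 radial -4.13 grip 30.781604647636414 18.489335599433485
```

>>> {"method": "play_rows", "body": {
  "increments": [
    [-0.3,[0,0,0],0],
    [0,[0,0,0],0],
    [0.5,[0,0,0],0],
    [1,[0,0,0],0],
    [1,[0,0,0],0],
    [1,[0,0,0],0]
  ]
}}

```text
time: 40.75
tool_pos: [574.8, -202.5, 27.7]
tcp_rot: [-180.0, -0.0, 94.0]
ft_force: [-0.2, 0.2, -0.2]
finger_gap: 85.3
grip_force: 0.0
```

>>> {"method": "play_rows", "body": {
  "increments": [
    [1,[0,0,-15],0],
    [1,[-5,0,-30],0],
    [1,[-5,0,-35],0],
    [1,[-5,0,-35],0],
    [1,[0,0,-35],0],
    [1,[0,0,-20],0],
    [1,[0,0,0],0],
    [1,[0,0,0],0]
  ]
}}

```text
time: 41.42
tool_pos: [577.1, -218.1, 200.0]
tcp_rot: [179.8, 0.1, 94.0]
ft_force: [0.1, -0.2, -1.1]
finger_gap: 85.3
grip_force: 0.0
```

Run:
```python
from h import *
P=[snapshot("scene"),snapshot("top")];s=sense()
print({k:np.round(s[k],1).tolist() for k in("time","tool_pos","ft_force","finger_gap","grip_force")})
a=cv2.resize(P[1]["color"][165:275,210:430],None,fx=3,fy=3);b=cv2.resize(P[0]["color"][220:370,230:420],None,fx=2.2,fy=2.2)
c=np.zeros((a.shape[0]+b.shape[0],max(a.shape[1],b.shape[1]),3),np.uint8);c[:a.shape[0],:a.shape[1]]=a;c[a.shape[0]:,:b.shape[1]]=b
cv2.imwrite("pics/f1.png",cv2.resize(c,None,fx=.85,fy=.85)[:,:,::-1])
for p in P:
    W=np.array(p["world_from_camera"])
    for q in("block_blue_mid","stop_face","handle_mid","nut_mid"):print(q,[(round(d["p"],2),(W@np.r_[d["xyz"],1])[:3].round(1).tolist()) for d in pinpoint(q,p) if (W@np.r_[d["xyz"],1])[2]>35])
```

```text
{'time': 41.5, 'tool_pos': [575.4, -217.2, 196.5], 'ft_force': [0.4, 0.1, -0.1], 'finger_gap': 85.2, 'grip_force': 0.0}
block_blue_mid [(0.81, [547.4, 114.3, 72.1])]
stop_face [(0.66, [544.7, 92.4, 66.8]), (0.35, [551.0, 139.5, 64.7])]
handle_mid [(0.62, [571.3, -194.3, 43.2])]
nut_mid [(0.53, [554.2, 27.2, 75.3])]
block_blue_mid [(0.93, [541.7, 114.0, 74.6])]
stop_face [(0.98, [545.6, 99.0, 68.2])]
handle_mid [(0.61, [573.6, -191.6, 46.4])]
nut_mid [(0.62, [551.7, 28.8, 70.7])]
```

View pics/f1.png

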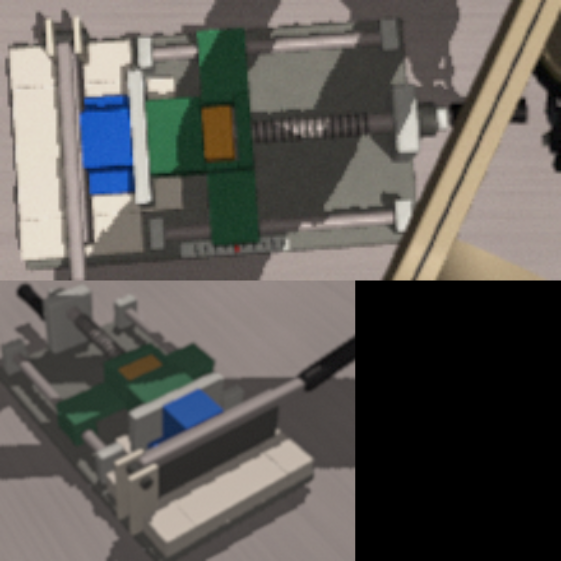

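The block stands tight and square between stop and knife, the nut sits at the front of its pocket, and the arm is clear. Handing in.

```bash
python3 -c "
from bench import *
print(hand_in())"
```

```text
the job is handed in; nothing more can be done
None
```

The job is handed in at about 41.5 s of the 72 s: the blue block stands foot down, square between knife and stop, with everything let go and the nut forward. The nip is only estimated from the crank force, at roughly 8–17 N, and the hand-in returned no verdict.

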